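Set the creaser's back gauge to the pointed clip

TASK

Set the creasing machine for the next booklet: turn its handwheel by the upright black handle until the pointer of the back gauge lines up with the pointed, arrow-shaped clip on the scale rail, not the square one. Move the gauge with the handwheel only, never by pushing the gauge itself, then let go.

Things in the scene. Friction and masses are not known exactly. Their poses are not given: they have to be found in the camera images.
- handle (a point): Middle of the upright black handle, a round grip 24 mm thick and 50 mm tall (25 mm above and below this point), on the creaser's level steel handwheel (diameter 130 mm, top face 28 mm below this point). It stands 50 mm from the wheel's axis, goes round with the wheel and spins freely on its own upright axis, so the hand need not turn. About 3 N here turns the wheel; it stays where left.
- wheel_axis (a point): Point on the wheel's upright axis, level with the handle's middle, fixed to the creaser; its y axis points level from the wheel along the bed. Turning the wheel clockwise seen from above drives the gauge along +y, away from the wheel; anticlockwise brings it nearer: 50 mm per full turn, no play. The gauge's ends of travel are 140 and 340 mm from this axis along y.
- gauge: Back gauge: aluminium bar 180 x 30 x 40 mm lying across the grey bed; slides along its own y axis (same way as the y of wheel_axis). A dark pointer 12 mm wide sticks out of its end over the paper scale; the origin is at the pointer's tip and x points out of the tip towards the clips. It starts 220 to 260 mm from the wheel's axis.
- pointed_clip: The pointed one of two dark steel clips fixed on the scale rail, one nearer the wheel, one farther; 38 mm long, 10 mm thick, with an arrow head 34 mm wide facing the gauge's pointer (the other is a plain square block as big). Origin at the tip of its point, axes parallel to the gauge's. Set means the tips face each other: no offset along y (they pass 6 mm apart in x).

How it is judged:
At the end, for the whole second after the job is handed in: The tip of the gauge's pointer is within 10 mm of the tip of the pointed clip along the scale, and the gauge is at rest (y of gauge in the frame of pointed_clip between -0.01 and 0.01 m and linear speed of gauge below 0.005 m/s); the robot touches nothing.
It fails at once if the robot pushes the back gauge itself (more than 3 N) instead of turning the handwheel (contact force between any of the fingers, the arm and gauge above 3 N).
It also fails if it takes over 42 s, if anything falls off the work surface, if the arm or the gripper's body presses on something with over 40 N, if the wrist force passes 120 N, or if a joint passes its speed limit or range.

ROBOT

A 6-joint arm with a two-finger parallel gripper is mounted at the origin on the work surface. World frame = base frame: x ahead of the robot, y to its left, z up, the work surface at z = 0. Lengths are in m, angles in rad, forces in N, time in s.
With the tool pointing down it reaches from about 0.4 to 0.825 m from the base axis. Payload 7 kg.
Tool frame: the origin (TCP) lies at the very end of the fingers, on their centre line; the grasp point (between the pads) lies 19 mm behind it (grip_depth is the distance from the TCP to the grasp point, in m); z points along the fingers, y is the direction in which the jaws open and shut (so a half turn about z gives the same grasp; the last joint's range is limited). The gripper opens to 88 mm and grips with 3 to 60 N. Pads are 19 mm wide; open, the fingers measure 130 mm over their backs; the gripper's body (78 mm by 193 mm) begins 47 mm behind the grasp point.
Start: joints at [-1.056, 0.359, 0.012, 0, -1.224, -0.288], TCP at [0.152, -0.658, 0.227] pointing down, gripper open.
Joint ranges: [-3.07, 3.07], [-1.43, 2.12], [-1.02, 1.25], [-3.03, 1.67], [-3.05, -0], [-3.03, 3.03]. Speed limits (rad/s): [2.39, 2.39, 3.01, 3.14, 3.14, 3.14].

INTERFACE

Orientations are given as a rotation vector (axis times angle).
In Python, from plant import get_obs, camera, camera_model, hand_in, grip_depth gives the robot as it stands.
- The arm moves only by the tool jog_arm, never from a script. Its argument "plan" is a list of rows, each an object of numbers: "ax", "ay", "az": the turn, a rotation vector about the tool's x, y, z in degrees; "tx", "ty", "tz": the shift along the tool's x, y, z in m; "grip": the opening, from 0 (shut) to 1 (fully open). In form: [{"ax": .., "ay": .., "az": .., "tx": .., "ty": .., "tz": .., "grip": ..}, ...]. A call has exactly 5 rows; each row is the pose to reach, as a shift and turn from the pose commanded when the call began, along the tool's axes at that moment; what a row does not reach only later rows make up. A row lasts 1/12 s, in which the tool goes at most 41.7 mm and 7.16 degrees, less where a joint would pass 70% of its speed; a pose out of reach is approached as far as the arm can. A call with a gripper value outside its range is refused whole. The fingers move at their own pace and stop on an object; "force" is the grip in N (left out, the last holds). Time passes only in rows, so rows that repeat a pose let the fingers close, or fill a call up. It gives the time, the measured TCP pose, the force and the opening at its end, in the units of the state.
- get_obs(): the state, without advancing time (a new reading comes with each control period).
- camera(name): name is "side" or "top" or "wrist"; returns the picture (400x640x3 uint8, red, green, blue); there is no depth.
- camera_model(name): a dict with "fx", "fy", "cx", "cy" (pixels), "eye" and "attitude" of the camera in the world. Camera axes: x right, y down, z forward; pixel columns grow to the right and rows downward; lengths in m; the calibration is good to about 2 mm. A picture is of the moment at which its call begins: read the wrist's pose just before it. camera_model takes no time and is no camera call; for the wrist camera it gives the pose at the moment of the call.
- hand_in(): hands the job in, once; it reports no verdict.
The state is a dict: "time_s": time; "q": joint angles; "dq": joint speeds; "joint_efforts": joint torques, N m; "ee_pos": TCP position; "eef_rot": TCP orientation; "ft_force": force on the tool from outside, world axes, zero at the start; "ft_torque": the same for the moment, N m; "width": finger opening in m.
Only numpy, scipy, OpenCV 4.12 (cv2) and the standard library are available. Lean on these libraries where they do the work, as an engineer would, in place of code of your own. Each camera call takes 0.05 s, during which the arm holds its last target.

## Working session

There is one attempt and no reset: what is moved stays moved. The work goes in short steps, Python scripts to look and compute and a tool call to move; the robot and the scene stay as the last step left them, time stands still between calls to the robot, and variables do not carry over. Pictures are saved under pics/ and viewed, and the job is handed in when it is done.

Besides the shell and the picture viewer there is one more tool, called after ">>>" as name(argument=value, ...) on one line, values as JSON. jog_arm: Moves the arm, as the interface text tells. Its arguments: {"type":"object","properties":{"plan":{"type":"array","items":{"type":"object","properties":{"ax":{"type":"number"},"ay":{"type":"number"},"az":{"type":"number"},"tx":{"type":"number"},"ty":{"type":"number"},"tz":{"type":"number"},"grip":{"type":"number"}}}},"force":{"type":"number"}},"required":["plan"]}

```bash
mkdir -p pics; ls; python3 - <<'E'
from plant import *
import cv2
for n in ["side","top","wrist"]:
    m=camera_model(n); print(n,m)
    cv2.imwrite(f"pics/{n}0.png",camera(n)[:,:,::-1])
print(get_obs(),grip_depth)
E
```

```text
pics
side {'fx': 487.45356822727604, 'fy': 487.45356822727604, 'cx': 323.8486785637125, 'cy': 202.44226950056014, 'eye': array([0.56323456, 0.59328023, 0.48722395]), 'attitude': array([-0.01956333,  2.7337921 , -1.50260662])}
top {'fx': 397.20293939691504, 'fy': 397.20293939691504, 'cx': 319.3689673429734, 'cy': 198.0793864473061, 'eye': array([0.43842173, 0.01772758, 0.83386504]), 'attitude': array([-2.02497319,  2.20344063, -0.2364412 ])}
wrist {'fx': 341.258553230107, 'fy': 341.258553230107, 'cx': 322.8399283897762, 'cy': 198.43933818614332, 'eye': array([ 0.07613721, -0.67541242,  0.38440235]), 'attitude': array([1.83386387, 2.302481  , 0.33729957])}
{'time_s': 0.15, 'q': array([-1.05589787e+00,  3.59193305e-01,  1.12652845e-02, -2.17562983e-04,
       -1.22406409e+00, -2.88120755e-01]), 'dq': array([ 0.00049769, -0.00369392,  0.00428202,  0.00114636,  0.00221578,
        0.00033471]), 'joint_efforts': array([-3.76906655e-04, -5.83276534e+01,  2.93291098e+01,  7.00124100e+00,
        8.83899367e-03, -1.22455472e-04]), 'ee_pos': array([ 0.15166438, -0.65737629,  0.22586161]), 'eef_rot': array([ 3.55311547e-01, -3.12115389e+00, -1.85437242e-03]), 'ft_force': array([ 0.22767459, -0.44151373,  0.15809312]), 'ft_torque': array([0.00099652, 0.03995892, 0.05592894]), 'width': 0.08769848965967106} 0.0188
```

View pics/top0.png

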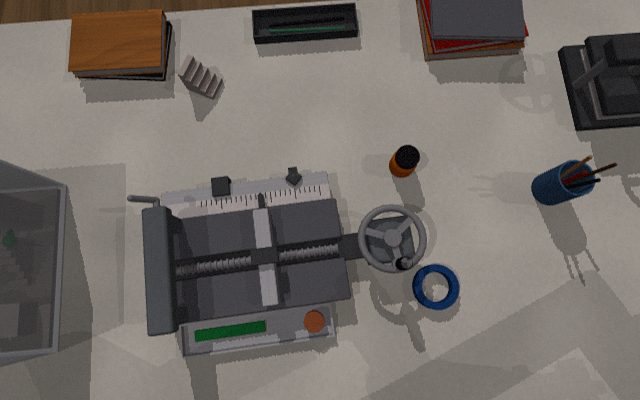

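View pics/side0.png

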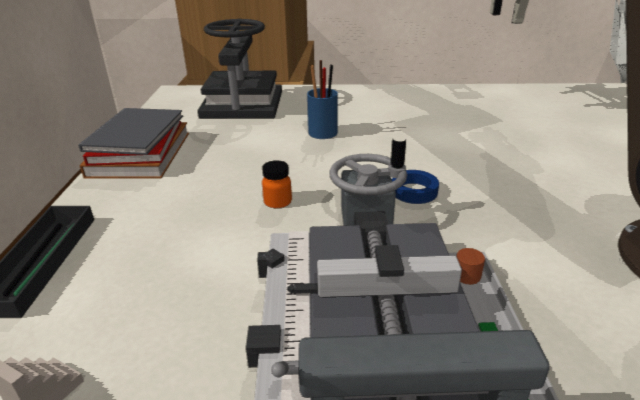

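View pics/wrist0.png

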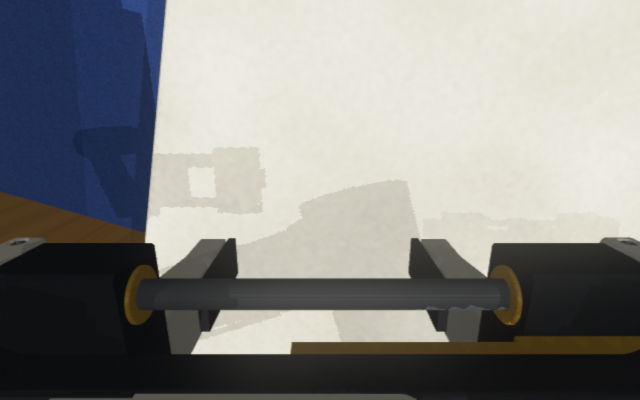

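The top view shows the pointed clip near (293,177), on the wheel side of the pointer at (261,196), with the square clip at (221,186). The wheel is at (392,238) and the handle at (404,263). I'll zoom in for exact pixels.

```bash
python3 - <<'E'
import cv2
t=cv2.imread("pics/top0.png"); s=cv2.imread("pics/side0.png")
cv2.imwrite("pics/t1.png",cv2.resize(t[160:290,200:360][:75],None,fx=5,fy=5,interpolation=cv2.INTER_CUBIC))
cv2.imwrite("pics/t2.png",cv2.resize(t[195:285,340:470],None,fx=6,fy=6,interpolation=cv2.INTER_CUBIC))
cv2.imwrite("pics/s1.png",cv2.resize(s[120:310,240:440],None,fx=3,fy=3,interpolation=cv2.INTER_CUBIC))
E
```

```text
(no output)
```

View pics/t1.png

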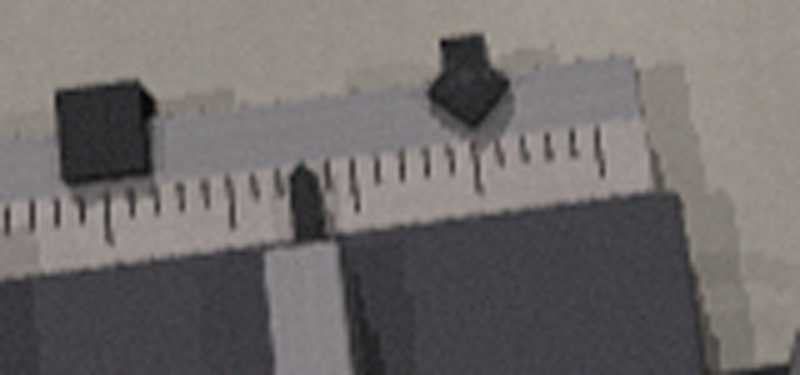

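View pics/t2.png

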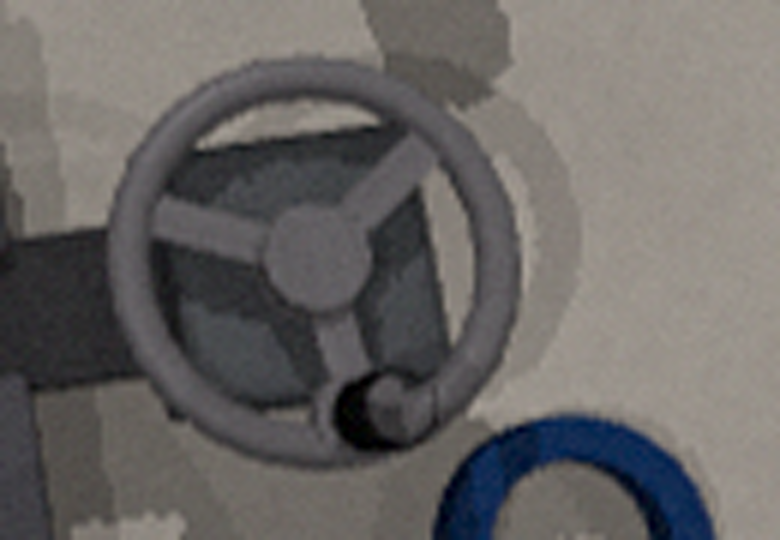

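View pics/s1.png

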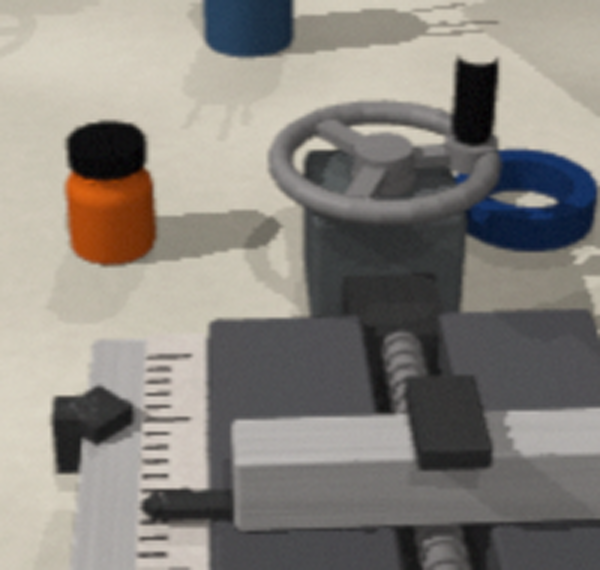

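```bash
cat > h.py <<'E'
from plant import *
import numpy as np
from scipy.spatial.transform import Rotation as R
def ray(n,u,v):
    m=camera_model(n); d=R.from_rotvec(m['attitude']).apply([(u-m['cx'])/m['fx'],(v-m['cy'])/m['fy'],1]); return m['eye'],d
def atz(n,u,v,z):
    e,d=ray(n,u,v); return e+d*(z-e[2])/d[2]
def tri(a,b):
    (e1,d1),(e2,d2)=ray("top",*a),ray("side",*b)
    s=np.linalg.lstsq(np.c_[d1,-d2],e2-e1,rcond=None)[0]
    p,q=e1+s[0]*d1,e2+s[1]*d2
    return (p+q)/2,np.linalg.norm(p-q)
E
python3 - <<'E'
from h import *
P={}
for k,a,b in [("ptr",(260.4,192.6),(289.3,288.3)),("clip",(294.4,185.5),(283.7,257.7)),("hub",(393,238),(367.7,168.3)),("htop",(407.2,263),(399,139.3))]:
    P[k],e=tri(a,b); print(k,P[k].round(4),round(e,4))
import cv2
for z in (.15,.17,.19): print(z,atz("top",393,238,z),atz("top",407.2,263,z+.06))
# gauge bar axis, scale direction from tick ends in top
print(P["htop"]-P["hub"], np.linalg.norm((P["htop"]-P["hub"])[:2]))
# scale direction: wheel->bed via spindle
for z in (.06,.08): print(atz("top",200+110/5,160+243/5,z)-atz("top",200+605/5,160+178/5,z))
E
```

```text
ptr [0.6249 0.1183 0.0534] 0.0013
clip [0.6371 0.0491 0.0479] 0.0023
hub [ 0.5093 -0.1284  0.0966] 0.0024
htop [ 0.4597 -0.1377  0.1454] 0.0018
0.15 [ 0.50302042 -0.11765372  0.15      ] [ 0.45689011 -0.12297518  0.21      ]
0.17 [ 0.5011312  -0.11369442  0.17      ] [ 0.45629805 -0.1184645   0.23      ]
0.19 [ 0.49924198 -0.10973513  0.19      ] [ 0.45570599 -0.11395382  0.25      ]
[-0.04959423 -0.00928729  0.04880479] 0.05045633442193569
[-0.00981844  0.19751869  0.        ]
[-0.00956469  0.19241396  0.        ]
```

Triangulation agrees with the given sizes: the handle radius comes out at 50.5 mm (given 50) and the gauge is 241 mm from the axis. The clip is about 70 mm nearer the wheel, so I need about 1.39 turns anticlockwise. First I'll work out the alignment move.

```bash
python3 - <<'E'
from h import *
o=get_obs(); Rc=R.from_rotvec(o['eef_rot']); T=R.from_matrix(np.diag([-1.,1,-1]))
print((Rc.inv()*T).as_rotvec(degrees=True)); print(Rc.as_matrix().round(3))
print(Rc.inv().apply(np.array([.459,-.137,.20])-o['ee_pos']))
E
```

```text
[ 0.06779048 -0.016021   12.98916062]
[[-0.974 -0.225 -0.   ]
 [-0.225  0.974  0.001]
 [ 0.     0.001 -1.   ]]
[-0.41643873  0.43795095  0.02632935]
```

>>> jog_arm(plan=[{"tx": -0.025, "ty": 0.026, "tz": 0, "az": 3, "grip": 1}, {"tx": -0.05, "ty": 0.053, "tz": 0, "az": 6, "grip": 1}, {"tx": -0.075, "ty": 0.079, "tz": 0, "az": 9, "grip": 1}, {"tx": -0.1, "ty": 0.105, "tz": 0, "az": 12, "grip": 1}, {"tx": -0.125, "ty": 0.131, "tz": 0, "az": 13, "grip": 1}], force=15)

```text
invalid input at $.plan[0]: expected keys ax, ay, az, tx, ty, tz, grip
```

>>> jog_arm(plan=[{"ax": 0, "ay": 0, "tx": -0.025, "ty": 0.026, "tz": 0, "az": 3, "grip": 1}, {"ax": 0, "ay": 0, "tx": -0.05, "ty": 0.053, "tz": 0, "az": 6, "grip": 1}, {"ax": 0, "ay": 0, "tx": -0.075, "ty": 0.079, "tz": 0, "az": 9, "grip": 1}, {"ax": 0, "ay": 0, "tx": -0.1, "ty": 0.105, "tz": 0, "az": 12, "grip": 1}, {"ax": 0, "ay": 0, "tx": -0.125, "ty": 0.131, "tz": 0, "az": 13, "grip": 1}], force=15)

```text
time_s: 0.57
ee_pos: [0.2444, -0.5003, 0.2262]
eef_rot: [-0.006, -3.141, -0.001]
ft_force: [0.7, 0.8, -0.0]
width: 0.0873
```

>>> jog_arm(plan=[{"ax": 0, "ay": 0, "tx": -0.021, "ty": 0.035, "tz": 0, "az": 0, "grip": 1}, {"ax": 0, "ay": 0, "tx": -0.042, "ty": 0.07, "tz": 0, "az": 0, "grip": 1}, {"ax": 0, "ay": 0, "tx": -0.063, "ty": 0.105, "tz": 0, "az": 0, "grip": 1}, {"ax": 0, "ay": 0, "tx": -0.084, "ty": 0.14, "tz": 0, "az": 0, "grip": 1}, {"ax": 0, "ay": 0, "tx": -0.105, "ty": 0.175, "tz": 0, "az": 0, "grip": 1}])

```text
time_s: 0.98
ee_pos: [0.3495, -0.3251, 0.2266]
eef_rot: [0.001, 3.141, 0.0]
ft_force: [1.4, -0.3, 0.0]
width: 0.0871
```

>>> jog_arm(plan=[{"ax": 0, "ay": 0, "tx": -0.021, "ty": 0.035, "tz": 0, "az": 0, "grip": 1}, {"ax": 0, "ay": 0, "tx": -0.042, "ty": 0.07, "tz": 0, "az": 0, "grip": 1}, {"ax": 0, "ay": 0, "tx": -0.063, "ty": 0.105, "tz": 0, "az": 0, "grip": 1}, {"ax": 0, "ay": 0, "tx": -0.084, "ty": 0.14, "tz": 0, "az": 0, "grip": 1}, {"ax": 0, "ay": 0, "tx": -0.1, "ty": 0.165, "tz": 0, "az": 0, "grip": 1}])

```text
time_s: 1.4
ee_pos: [0.4501, -0.1593, 0.2268]
eef_rot: [-0.002, 3.141, 0.0]
ft_force: [0.1, -0.3, 0.0]
width: 0.0877
```

>>> jog_arm(plan=[{"ax": 0, "ay": 0, "tx": -0.005, "ty": 0.012, "tz": 0, "az": 0, "grip": 1}, {"ax": 0, "ay": 0, "tx": -0.01, "ty": 0.022, "tz": 0.02, "az": 0, "grip": 1}, {"ax": 0, "ay": 0, "tx": -0.01, "ty": 0.022, "tz": 0.04, "az": 0, "grip": 1}, {"ax": 0, "ay": 0, "tx": -0.01, "ty": 0.022, "tz": 0.06, "az": 0, "grip": 1}, {"ax": 0, "ay": 0, "tx": -0.01, "ty": 0.022, "tz": 0.065, "az": 0, "grip": 1}])

```text
time_s: 1.82
ee_pos: [0.4573, -0.1394, 0.1587]
eef_rot: [0.0, -3.137, -0.001]
ft_force: [-1.5, 0.2, -0.8]
width: 0.088
```

```bash
python3 - <<'E'
from h import *
import cv2
print(get_obs()['ee_pos'])
m=camera_model("wrist")
for p in ([.4597,-.1377,.1454],[.5093,-.1284,.0966]):
    q=R.from_rotvec(m['attitude']).inv().apply(np.array(p)-m['eye']); print(q[:2]/q[2]*m['fx']+[m['cx'],m['cy']])
for n in("wrist","side"): cv2.imwrite(f"pics/{n}1.png",camera(n)[:,:,::-1])
E
```

```text
[ 0.45727936 -0.1394434   0.15865987]
[327.02102299 248.64442991]
[338.7958303  282.86525481]
```

View pics/wrist1.png

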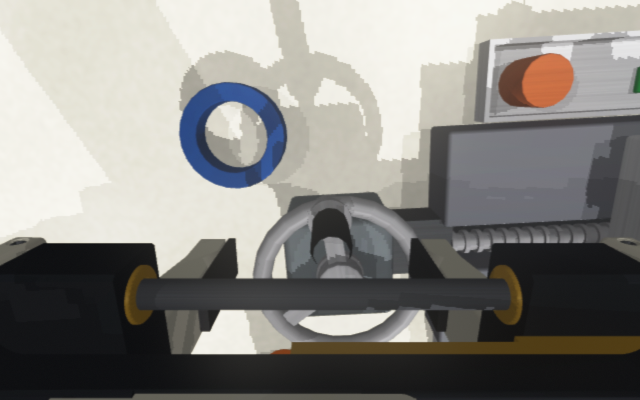

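View pics/side1.png

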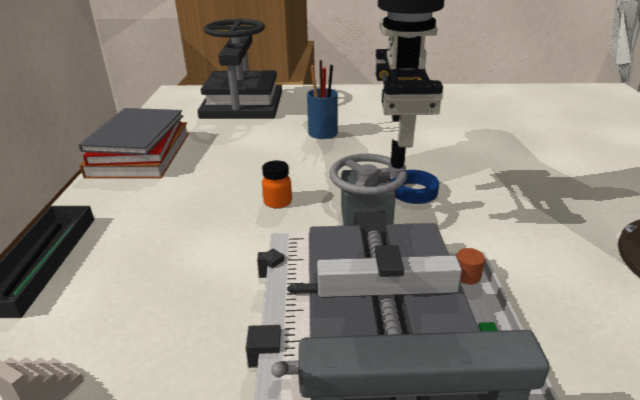

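```bash
python3 - <<'E'
from h import *
import cv2
w=cv2.imread("pics/wrist1.png"); s=cv2.imread("pics/side1.png")
a=cv2.resize(w[190:350,240:430],None,fx=4,fy=4,interpolation=cv2.INTER_CUBIC)[:600]
cv2.imwrite("pics/w1z.png",a)
cv2.imwrite("pics/s1z.png",cv2.resize(s[100:220,320:450],None,fx=5,fy=5,interpolation=cv2.INTER_CUBIC))
m=camera_model("wrist"); M=R.from_rotvec(m['attitude']); print(m['eye'],M.as_matrix().round(3))
E
```

```text
[ 0.38118381 -0.14047613  0.31963367] [[ 0.001  0.959  0.283]
 [ 1.    -0.001 -0.001]
 [-0.     0.283 -0.959]]
```

View pics/w1z.png

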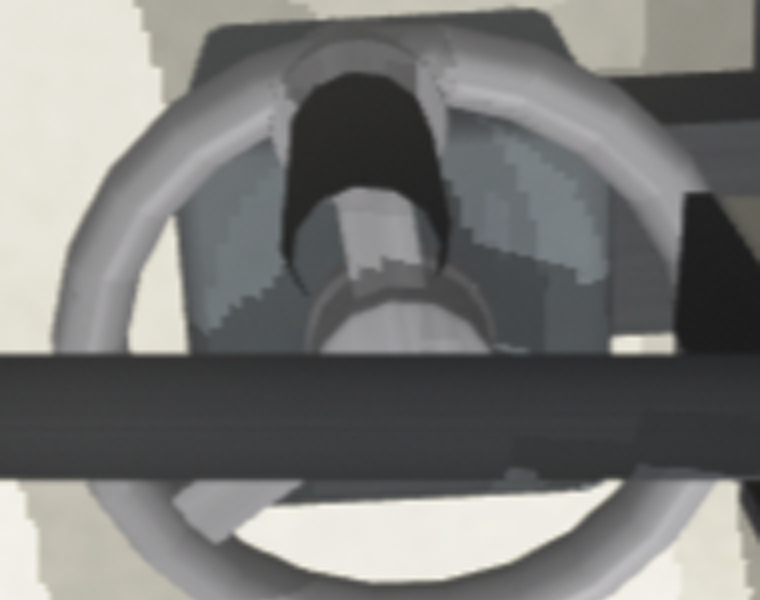

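View pics/s1z.png

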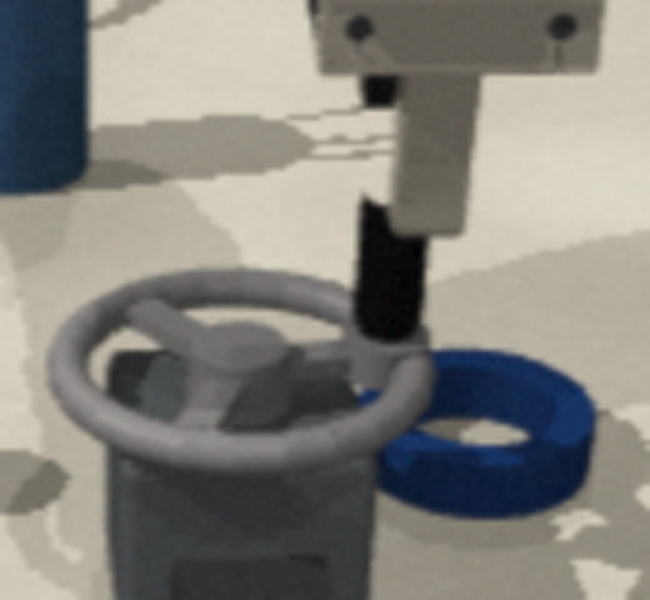

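The wrist view puts the handle's top face at (331,250) against a predicted (327,249), about 2 mm off, with the handle between the open fingers. I'll descend and close.

>>> jog_arm(plan=[{"ax": 0, "ay": 0, "tx": -0.003, "ty": 0.003, "tz": 0.015, "az": 0, "grip": 1}, {"ax": 0, "ay": 0, "tx": -0.003, "ty": 0.003, "tz": 0.03, "az": 0, "grip": 1}, {"ax": 0, "ay": 0, "tx": -0.003, "ty": 0.003, "tz": 0.045, "az": 0, "grip": 1}, {"ax": 0, "ay": 0, "tx": -0.003, "ty": 0.003, "tz": 0.052, "az": 0, "grip": 1}, {"ax": 0, "ay": 0, "tx": -0.003, "ty": 0.003, "tz": 0.052, "az": 0, "grip": 1}])

```text
time_s: 2.33
ee_pos: [0.4618, -0.1372, 0.1092]
eef_rot: [-0.001, -3.14, 0.0]
ft_force: [-0.6, 0.4, 0.2]
width: 0.088
```

>>> jog_arm(plan=[{"ax": 0, "ay": 0, "tx": 0, "ty": 0, "tz": 0, "az": 0, "grip": 0.2}, {"ax": 0, "ay": 0, "tx": 0, "ty": 0, "tz": 0, "az": 0, "grip": 0.2}, {"ax": 0, "ay": 0, "tx": 0, "ty": 0, "tz": 0, "az": 0, "grip": 0.2}, {"ax": 0, "ay": 0, "tx": 0, "ty": 0, "tz": 0, "az": 0, "grip": 0.2}, {"ax": 0, "ay": 0, "tx": 0, "ty": 0, "tz": 0, "az": 0, "grip": 0.2}], force=15)

```text
time_s: 2.75
ee_pos: [0.4625, -0.137, 0.1101]
eef_rot: [0.0, 3.141, 0.0]
ft_force: [-0.5, 0.0, 0.1]
width: 0.0602
```

>>> jog_arm(plan=[{"ax": 0, "ay": 0, "tx": 0, "ty": 0, "tz": 0, "az": 0, "grip": 0.2}, {"ax": 0, "ay": 0, "tx": 0, "ty": 0, "tz": 0, "az": 0, "grip": 0.2}, {"ax": 0, "ay": 0, "tx": 0, "ty": 0, "tz": 0, "az": 0, "grip": 0.2}, {"ax": 0, "ay": 0, "tx": 0, "ty": 0, "tz": 0, "az": 0, "grip": 0.2}, {"ax": 0, "ay": 0, "tx": 0, "ty": 0, "tz": 0, "az": 0, "grip": 0.2}], force=15)

```text
time_s: 3.17
ee_pos: [0.4622, -0.1369, 0.1096]
eef_rot: [0.0, 3.142, 0.0]
ft_force: [-0.5, 6.6, 0.6]
width: 0.0265
```

>>> jog_arm(plan=[{"ax": 0, "ay": 0, "tx": 0, "ty": 0, "tz": 0, "az": 0, "grip": 0.2}, {"ax": 0, "ay": 0, "tx": 0, "ty": 0, "tz": 0, "az": 0, "grip": 0.2}, {"ax": 0, "ay": 0, "tx": 0, "ty": 0, "tz": 0, "az": 0, "grip": 0.2}, {"ax": 0, "ay": 0, "tx": 0, "ty": 0, "tz": 0, "az": 0, "grip": 0.2}, {"ax": 0, "ay": 0, "tx": 0, "ty": 0, "tz": 0, "az": 0, "grip": 0.2}], force=15)

```text
time_s: 3.58
ee_pos: [0.4622, -0.1368, 0.1095]
eef_rot: [0.0, 3.141, 0.0]
ft_force: [0.1, 2.6, 0.9]
width: 0.0237
```

```bash
python3 - <<'E'
from h import *
import cv2
print(get_obs()['ee_pos'])
for n in("wrist","top"): cv2.imwrite(f"pics/{n}2.png",camera(n)[:,:,::-1])
# centre and arc rows
c=np.array([.509,-.1275]); p=get_obs()['ee_pos'][:2]; print(p-c,np.hypot(*(p-c)))
E
```

```text
[ 0.46220557 -0.13683487  0.1095476 ]
[-0.04678984 -0.00933271] 0.0477115160423757
```

View pics/wrist2.png

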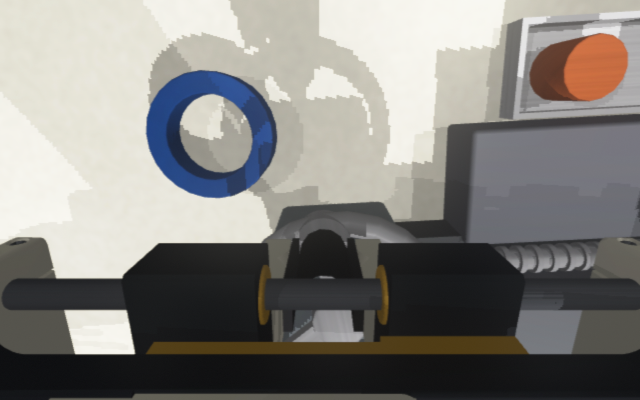

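View pics/top2.png

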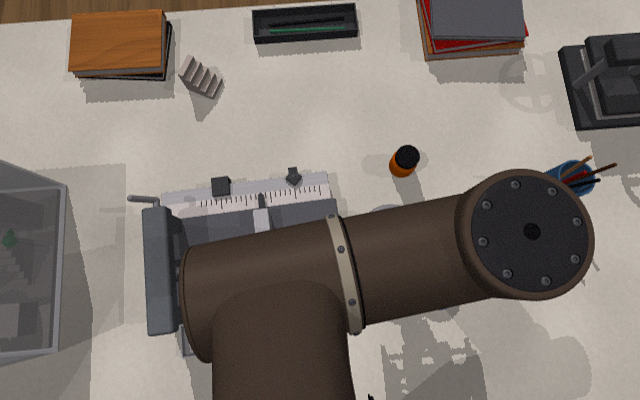

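Gripped at 23.7 mm, matching the 24 mm handle. The pointer and both clips stay visible in the top view. Next I'll work out the arc rows, with tx = -dX and ty = dY.

```bash
python3 - <<'E'
import numpy as np
th=np.radians(190+10*np.arange(51)); p=np.round(np.c_[-50*np.cos(th),50*np.sin(th)]*2)/2
for k in range(10): print(190+50*k,(p[5*k+1:5*k+6]-p[5*k]).tolist())
E
```

```text
190 [[-2.0, -8.5], [-5.5, -16.5], [-10.5, -23.5], [-17.0, -30.0], [-24.0, -35.0]]
240 [[-8.0, -3.5], [-16.5, -5.5], [-25.0, -6.5], [-33.5, -5.5], [-42.0, -3.5]]
290 [[-8.0, 3.5], [-15.0, 8.5], [-21.5, 15.0], [-26.5, 22.0], [-30.0, 30.0]]
340 [[-2.0, 8.5], [-3.0, 17.0], [-2.0, 25.5], [0.0, 34.0], [3.5, 42.0]]
390 [[5.0, 7.0], [11.5, 13.5], [18.5, 18.5], [26.5, 22.0], [35.0, 24.0]]
440 [[8.5, 1.0], [17.0, 0.0], [25.5, -2.0], [33.5, -5.5], [40.5, -10.5]]
490 [[6.5, -6.5], [11.5, -13.5], [15.0, -21.5], [17.0, -30.0], [18.0, -38.5]]
540 [[-1.0, -8.5], [-3.0, -17.0], [-6.5, -25.0], [-11.5, -32.0], [-18.0, -38.5]]
590 [[-7.0, -5.0], [-15.0, -8.5], [-23.5, -10.5], [-32.0, -11.5], [-40.5, -10.5]]
640 [[-8.5, 2.0], [-16.5, 5.5], [-23.5, 10.5], [-30.0, 17.0], [-35.0, 24.0]]
```

>>> jog_arm(plan=[{"ax": 0, "ay": 0, "az": 0, "tx": -0.002, "ty": -0.0085, "tz": 0, "grip": 0.2}, {"ax": 0, "ay": 0, "az": 0, "tx": -0.0055, "ty": -0.0165, "tz": 0, "grip": 0.2}, {"ax": 0, "ay": 0, "az": 0, "tx": -0.0105, "ty": -0.0235, "tz": 0, "grip": 0.2}, {"ax": 0, "ay": 0, "az": 0, "tx": -0.017, "ty": -0.03, "tz": 0, "grip": 0.2}, {"ax": 0, "ay": 0, "az": 0, "tx": -0.024, "ty": -0.035, "tz": 0, "grip": 0.2}])

```text
time_s: 4.1
ee_pos: [0.4876, -0.171, 0.1096]
eef_rot: [0.001, 3.139, 0.003]
ft_force: [3.7, 15.8, 0.8]
width: 0.0236
```

>>> jog_arm(plan=[{"ax": 0, "ay": 0, "az": 0, "tx": -0.008, "ty": -0.0035, "tz": 0, "grip": 0.2}, {"ax": 0, "ay": 0, "az": 0, "tx": -0.0165, "ty": -0.0055, "tz": 0, "grip": 0.2}, {"ax": 0, "ay": 0, "az": 0, "tx": -0.025, "ty": -0.0065, "tz": 0, "grip": 0.2}, {"ax": 0, "ay": 0, "az": 0, "tx": -0.0335, "ty": -0.0055, "tz": 0, "grip": 0.2}, {"ax": 0, "ay": 0, "az": 0, "tx": -0.042, "ty": -0.0035, "tz": 0, "grip": 0.2}])

```text
time_s: 4.52
ee_pos: [0.527, -0.1743, 0.1094]
eef_rot: [-0.001, -3.139, -0.003]
ft_force: [-7.8, 13.7, 10.7]
width: 0.0238
```

```bash
python3 - <<'E'
from h import *
import cv2
o=get_obs(); print(o['ee_pos'],o['ft_force'])
cv2.imwrite("pics/top3.png",camera("top")[:,:,::-1]);cv2.imwrite("pics/side3.png",camera("side")[:,:,::-1])
E
```

```text
[ 0.52699365 -0.1743252   0.10942638] [-7.80673472 13.65552392 10.68968029]
```

View pics/side3.png

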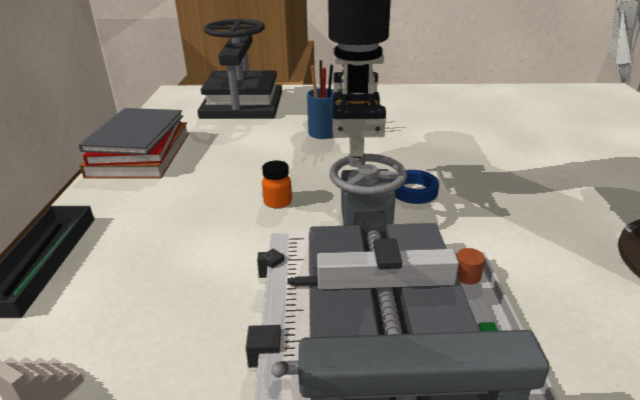

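The pointer in the side view moved from row 288 to 281, so the gauge is coming nearer as intended. Forces are moderate, so I'll continue.

>>> jog_arm(plan=[{"ax": 0, "ay": 0, "az": 0, "tx": -0.008, "ty": 0.0035, "tz": 0, "grip": 0.2}, {"ax": 0, "ay": 0, "az": 0, "tx": -0.015, "ty": 0.0085, "tz": 0, "grip": 0.2}, {"ax": 0, "ay": 0, "az": 0, "tx": -0.0215, "ty": 0.015, "tz": 0, "grip": 0.2}, {"ax": 0, "ay": 0, "az": 0, "tx": -0.0265, "ty": 0.022, "tz": 0, "grip": 0.2}, {"ax": 0, "ay": 0, "az": 0, "tx": -0.03, "ty": 0.03, "tz": 0, "grip": 0.2}])

```text
time_s: 5.03
ee_pos: [0.5573, -0.1461, 0.1095]
eef_rot: [-0.001, -3.139, 0.002]
ft_force: [-2.9, -3.0, 3.0]
width: 0.0234
```

>>> jog_arm(plan=[{"ax": 0, "ay": 0, "az": 0, "tx": -0.002, "ty": 0.0085, "tz": 0, "grip": 0.2}, {"ax": 0, "ay": 0, "az": 0, "tx": -0.003, "ty": 0.017, "tz": 0, "grip": 0.2}, {"ax": 0, "ay": 0, "az": 0, "tx": -0.002, "ty": 0.0255, "tz": 0, "grip": 0.2}, {"ax": 0, "ay": 0, "az": 0, "tx": 0, "ty": 0.034, "tz": 0, "grip": 0.2}, {"ax": 0, "ay": 0, "az": 0, "tx": 0.0035, "ty": 0.042, "tz": 0, "grip": 0.2}])

```text
time_s: 5.45
ee_pos: [0.5551, -0.1026, 0.1096]
eef_rot: [-0.0, 3.14, 0.0]
ft_force: [1.8, -3.3, -0.1]
width: 0.0233
```

>>> jog_arm(plan=[{"ax": 0, "ay": 0, "az": 0, "tx": 0.005, "ty": 0.007, "tz": 0, "grip": 0.2}, {"ax": 0, "ay": 0, "az": 0, "tx": 0.0115, "ty": 0.0135, "tz": 0, "grip": 0.2}, {"ax": 0, "ay": 0, "az": 0, "tx": 0.0185, "ty": 0.0185, "tz": 0, "grip": 0.2}, {"ax": 0, "ay": 0, "az": 0, "tx": 0.0265, "ty": 0.022, "tz": 0, "grip": 0.2}, {"ax": 0, "ay": 0, "az": 0, "tx": 0.035, "ty": 0.024, "tz": 0, "grip": 0.2}])

```text
time_s: 5.87
ee_pos: [0.5201, -0.0775, 0.1096]
eef_rot: [-0.001, 3.139, 0.003]
ft_force: [5.5, 3.9, -3.5]
width: 0.0234
```

>>> jog_arm(plan=[{"ax": 0, "ay": 0, "az": 0, "tx": 0.0085, "ty": 0.001, "tz": 0, "grip": 0.2}, {"ax": 0, "ay": 0, "az": 0, "tx": 0.017, "ty": 0, "tz": 0, "grip": 0.2}, {"ax": 0, "ay": 0, "az": 0, "tx": 0.0255, "ty": -0.002, "tz": 0, "grip": 0.2}, {"ax": 0, "ay": 0, "az": 0, "tx": 0.0335, "ty": -0.0055, "tz": 0, "grip": 0.2}, {"ax": 0, "ay": 0, "az": 0, "tx": 0.0405, "ty": -0.0105, "tz": 0, "grip": 0.2}])

```text
time_s: 6.28
ee_pos: [0.4782, -0.089, 0.1096]
eef_rot: [-0.001, 3.141, 0.002]
ft_force: [2.2, 4.0, -1.5]
width: 0.0236
```

>>> jog_arm(plan=[{"ax": 0, "ay": 0, "az": 0, "tx": 0.0065, "ty": -0.0065, "tz": 0, "grip": 0.2}, {"ax": 0, "ay": 0, "az": 0, "tx": 0.0115, "ty": -0.0135, "tz": 0, "grip": 0.2}, {"ax": 0, "ay": 0, "az": 0, "tx": 0.015, "ty": -0.0215, "tz": 0, "grip": 0.2}, {"ax": 0, "ay": 0, "az": 0, "tx": 0.017, "ty": -0.03, "tz": 0, "grip": 0.2}, {"ax": 0, "ay": 0, "az": 0, "tx": 0.018, "ty": -0.0385, "tz": 0, "grip": 0.2}])

```text
time_s: 6.7
ee_pos: [0.4611, -0.1292, 0.1096]
eef_rot: [0.0, 3.141, 0.0]
ft_force: [6.7, 4.0, -5.4]
width: 0.0234
```

```bash
python3 - <<'E'
from h import *
import cv2
o=get_obs(); print(o['ee_pos'],o['ft_force'])
cv2.imwrite("pics/top4.png",camera("top")[:,:,::-1]);cv2.imwrite("pics/side4.png",camera("side")[:,:,::-1])
E
```

```text
[ 0.46112102 -0.12919288  0.10959073] [ 6.65735793  4.00309094 -5.41975811]
```

View pics/top4.png

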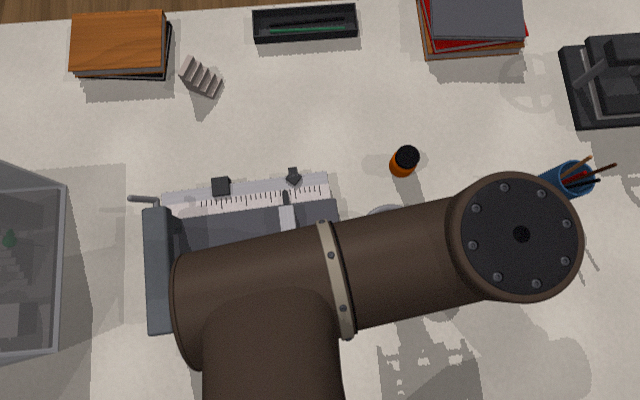

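View pics/side4.png

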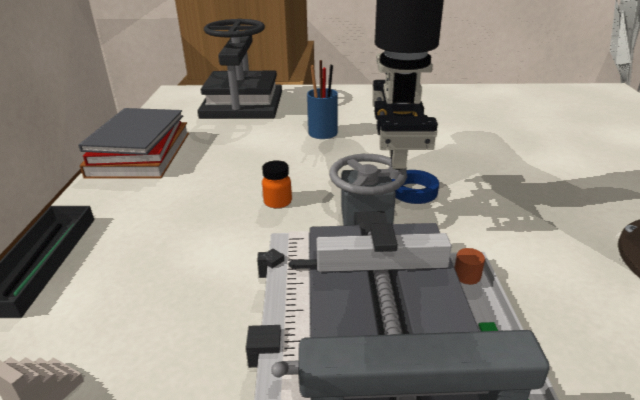

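```bash
python3 - <<'E'
import cv2
t=cv2.imread("pics/top4.png"); s=cv2.imread("pics/side4.png")
cv2.imwrite("pics/t4z.png",cv2.resize(t[160:220,250:340],None,fx=8,fy=8,interpolation=cv2.INTER_CUBIC))
cv2.imwrite("pics/s4z.png",cv2.resize(s[240:300,250:340],None,fx=8,fy=8,interpolation=cv2.INTER_CUBIC))
E
```

```text
(no output)
```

View pics/t4z.png

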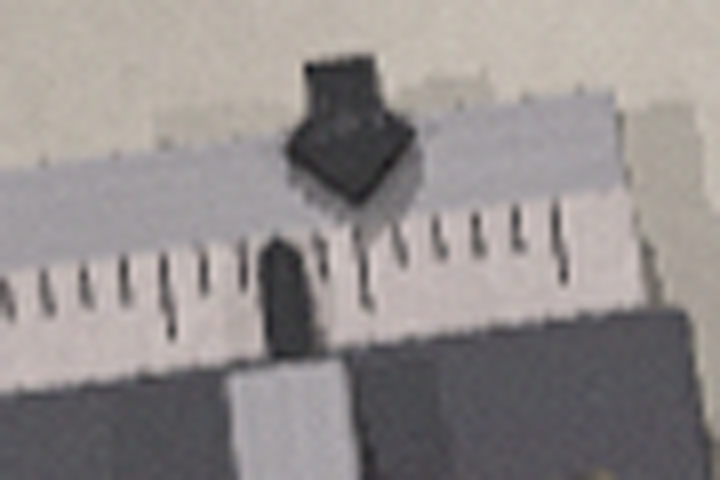

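View pics/s4z.png

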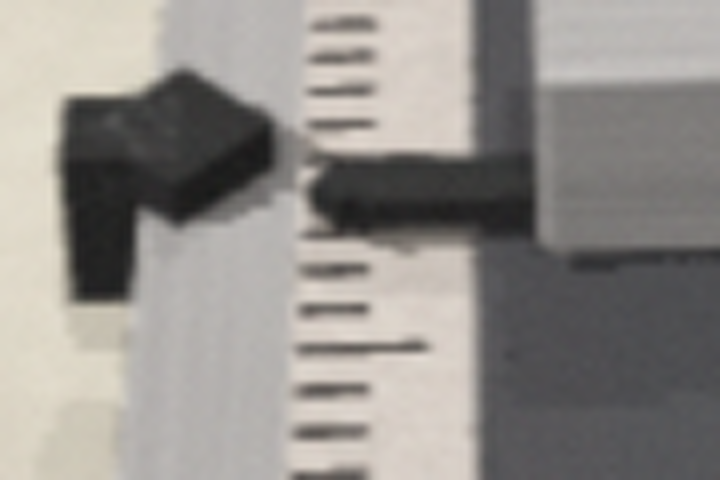

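```bash
python3 - <<'E'
from h import *
p,e=tri((285.3,189.6),(289,263.3)); c,f=tri((294.6,185.2),(284,256.3)); print(p,e,c,f)
ey=np.array([-.0496,.9988,0])
p0=np.array([.6249,.1183,.0534]); print((p-p0),(p-p0)@ey,(c-p)@ey)
for z in (.045,.05): print((atz("top",294.6,185.2,z)-atz("top",285.3,189.6,z))@ey)
E
```

```text
[0.62821056 0.06784325 0.05324917] 0.0011867214777874717 [0.63683731 0.04859999 0.05010185] 0.0017353972467290166
[ 0.00331056 -0.05045675 -0.00015083] -0.05056040478866969 -0.019648054903775716
-0.01991422901017871
-0.019788008250173454
```

About 20 mm remains, roughly 144°, by both triangulation and the tick marks (10 mm each). I'll go on to 685°.

>>> jog_arm(plan=[{"ax": 0, "ay": 0, "az": 0, "tx": -0.001, "ty": -0.0085, "tz": 0, "grip": 0.2}, {"ax": 0, "ay": 0, "az": 0, "tx": -0.003, "ty": -0.017, "tz": 0, "grip": 0.2}, {"ax": 0, "ay": 0, "az": 0, "tx": -0.0065, "ty": -0.025, "tz": 0, "grip": 0.2}, {"ax": 0, "ay": 0, "az": 0, "tx": -0.0115, "ty": -0.032, "tz": 0, "grip": 0.2}, {"ax": 0, "ay": 0, "az": 0, "tx": -0.018, "ty": -0.0385, "tz": 0, "grip": 0.2}])

```text
time_s: 7.22
ee_pos: [0.4804, -0.1664, 0.1096]
eef_rot: [0.001, 3.139, 0.003]
ft_force: [5.9, 14.2, -1.9]
width: 0.0238
```

>>> jog_arm(plan=[{"ax": 0, "ay": 0, "az": 0, "tx": -0.007, "ty": -0.005, "tz": 0, "grip": 0.2}, {"ax": 0, "ay": 0, "az": 0, "tx": -0.015, "ty": -0.0085, "tz": 0, "grip": 0.2}, {"ax": 0, "ay": 0, "az": 0, "tx": -0.0235, "ty": -0.0105, "tz": 0, "grip": 0.2}, {"ax": 0, "ay": 0, "az": 0, "tx": -0.032, "ty": -0.0115, "tz": 0, "grip": 0.2}, {"ax": 0, "ay": 0, "az": 0, "tx": -0.0405, "ty": -0.0105, "tz": 0, "grip": 0.2}])

```text
time_s: 7.63
ee_pos: [0.5188, -0.1763, 0.1095]
eef_rot: [-0.002, -3.139, -0.003]
ft_force: [-6.3, 13.4, 8.7]
width: 0.0236
```

>>> jog_arm(plan=[{"ax": 0, "ay": 0, "az": 0, "tx": -0.0075, "ty": 0.002, "tz": 0, "grip": 0.2}, {"ax": 0, "ay": 0, "az": 0, "tx": -0.015, "ty": 0.005, "tz": 0, "grip": 0.2}, {"ax": 0, "ay": 0, "az": 0, "tx": -0.0215, "ty": 0.0095, "tz": 0, "grip": 0.2}, {"ax": 0, "ay": 0, "az": 0, "tx": -0.0275, "ty": 0.0145, "tz": 0, "grip": 0.2}, {"ax": 0, "ay": 0, "az": 0, "tx": -0.0325, "ty": 0.0205, "tz": 0, "grip": 0.2}])

```text
time_s: 8.05
ee_pos: [0.5503, -0.1578, 0.1095]
eef_rot: [-0.001, -3.137, 0.001]
ft_force: [-5.4, -0.4, 5.2]
width: 0.0237
```

```bash
python3 - <<'E'
from h import *
import cv2
o=get_obs(); print(o['ee_pos'],o['ft_force'])
t=camera("top")[:,:,::-1];s=camera("side")[:,:,::-1]
cv2.imwrite("pics/t5z.png",cv2.resize(t[160:220,250:340],None,fx=8,fy=8,interpolation=cv2.INTER_CUBIC))
cv2.imwrite("pics/s5z.png",cv2.resize(s[120:300,250:430],None,fx=3,fy=3,interpolation=cv2.INTER_CUBIC))
E
```

```text
[ 0.55034731 -0.15777161  0.10949493] [-5.40251369 -0.38375318  5.24271847]
```

View pics/t5z.png

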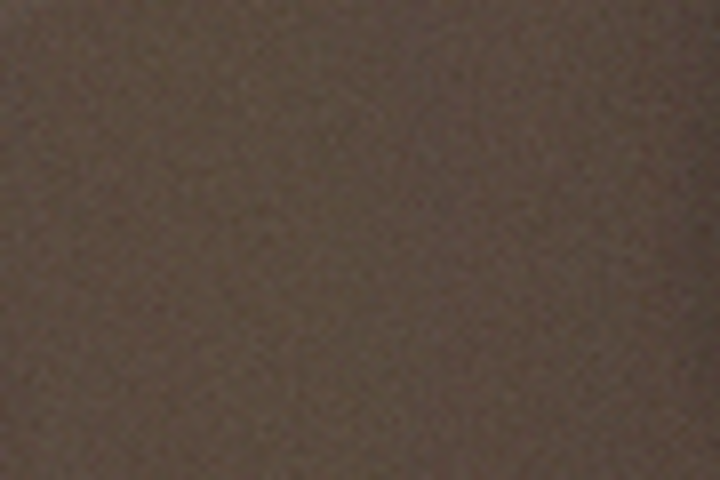

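View pics/s5z.png

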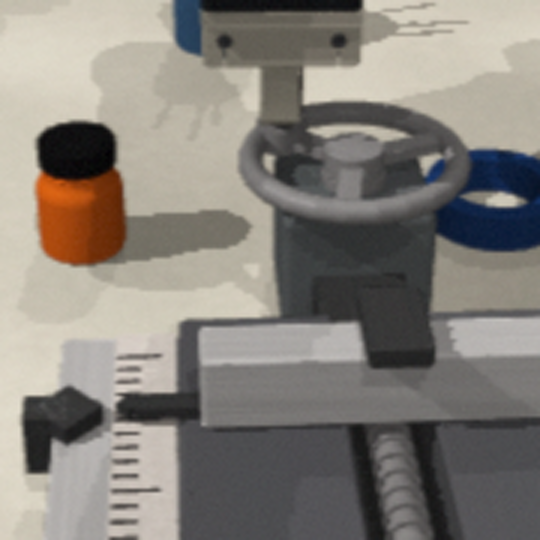

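In the side view the pointer and clip tip sit at the same height. The arm blocks the top view, so I'll release, back off and verify.

>>> jog_arm(plan=[{"ax": 0, "ay": 0, "az": 0, "tx": 0, "ty": 0, "tz": 0, "grip": 0.8}, {"ax": 0, "ay": 0, "az": 0, "tx": 0, "ty": 0, "tz": 0, "grip": 0.8}, {"ax": 0, "ay": 0, "az": 0, "tx": 0, "ty": 0, "tz": 0, "grip": 0.8}, {"ax": 0, "ay": 0, "az": 0, "tx": 0, "ty": 0, "tz": 0, "grip": 0.8}, {"ax": 0, "ay": 0, "az": 0, "tx": 0, "ty": 0, "tz": 0, "grip": 0.8}])

```text
time_s: 8.57
ee_pos: [0.5519, -0.1573, 0.1094]
eef_rot: [-0.001, -3.141, 0.0]
ft_force: [-0.2, 0.2, 0.3]
width: 0.0515
```

>>> jog_arm(plan=[{"ax": 0, "ay": 0, "az": 0, "tx": 0, "ty": 0, "tz": 0, "grip": 0.8}, {"ax": 0, "ay": 0, "az": 0, "tx": 0, "ty": 0, "tz": -0.02, "grip": 0.8}, {"ax": 0, "ay": 0, "az": 0, "tx": 0, "ty": 0, "tz": -0.05, "grip": 0.8}, {"ax": 0, "ay": 0, "az": 0, "tx": 0, "ty": 0, "tz": -0.08, "grip": 0.8}, {"ax": 0, "ay": 0, "az": 0, "tx": 0, "ty": 0, "tz": -0.1, "grip": 0.8}])

```text
time_s: 8.98
ee_pos: [0.5528, -0.1573, 0.2124]
eef_rot: [-0.0, 3.139, -0.001]
ft_force: [0.3, -0.8, -0.2]
width: 0.0698
```

>>> jog_arm(plan=[{"ax": 0, "ay": 0, "az": 0, "tx": 0.02, "ty": -0.03, "tz": 0, "grip": 0.8}, {"ax": 0, "ay": 0, "az": 0, "tx": 0.04, "ty": -0.06, "tz": 0, "grip": 0.8}, {"ax": 0, "ay": 0, "az": 0, "tx": 0.06, "ty": -0.09, "tz": 0, "grip": 0.8}, {"ax": 0, "ay": 0, "az": 0, "tx": 0.08, "ty": -0.12, "tz": 0, "grip": 0.8}, {"ax": 0, "ay": 0, "az": 0, "tx": 0.1, "ty": -0.15, "tz": 0, "grip": 0.8}])

```text
time_s: 9.4
ee_pos: [0.451, -0.308, 0.2098]
eef_rot: [-0.001, 3.141, -0.0]
ft_force: [-0.2, -0.6, -0.3]
width: 0.0701
```

```bash
python3 - <<'E'
from h import *
import cv2
o=get_obs(); print(o['ee_pos'],o['ft_force'],o['width'])
t=camera("top")[:,:,::-1];s=camera("side")[:,:,::-1]
cv2.imwrite("pics/t6.png",t);cv2.imwrite("pics/t6z.png",cv2.resize(t[160:220,250:340],None,fx=8,fy=8,interpolation=cv2.INTER_CUBIC))
cv2.imwrite("pics/s6z.png",cv2.resize(s[230:300,250:340],None,fx=8,fy=8,interpolation=cv2.INTER_CUBIC))
E
```

```text
[ 0.45097772 -0.30804724  0.20982948] [-0.15906497 -0.61452799 -0.25012795] 0.07006440741984954
```

View pics/t6.png

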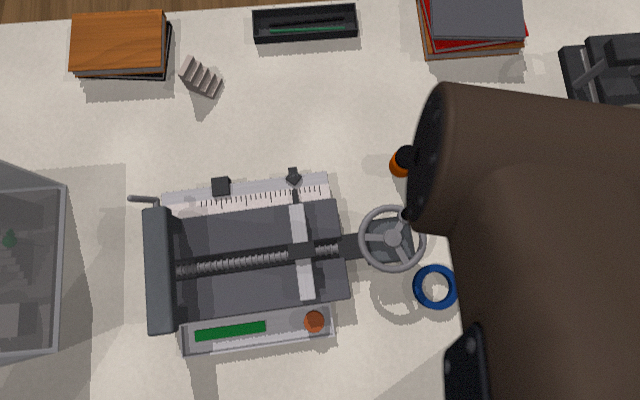

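View pics/t6z.png

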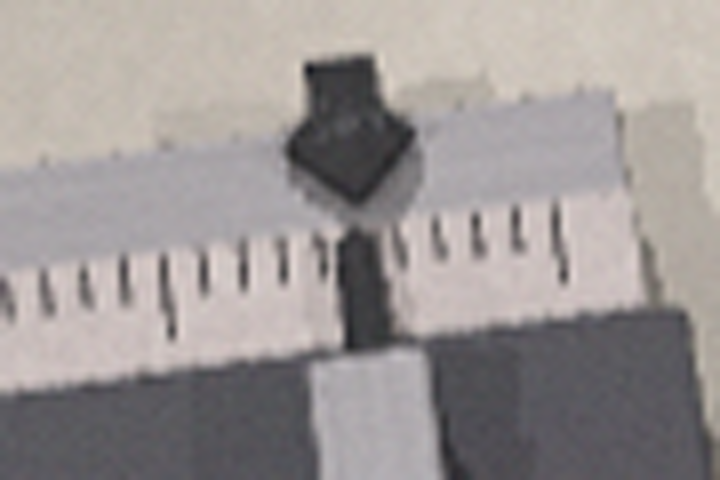

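View pics/s6z.png

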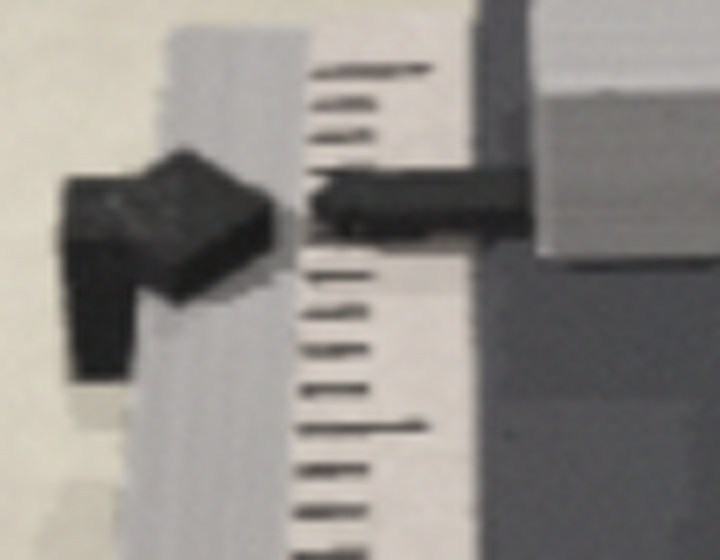

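The top zoom has the pointer tip at column 359 and the clip tip at 357, where one 10 mm tick is 39 columns. The side view agrees, and the gripper is clear of everything. I'll hand it in.

```bash
python3 - <<'E'
from h import *
p,e=tri((250+359/8,160+230/8),(250+312/8,230+200/8)); c,f=tri((294.6,185.2),(284,256.3)); print((c-p)@[-.06,.998,0],e,f)
print(hand_in())
E
```

```text
-0.00032146922390798884 0.0024512391320019116 0.0017353972467290166
the job is handed in; nothing more can be done
None
```

The back gauge's pointer now lines up with the pointed, arrow-shaped clip. I gripped the upright handle and turned the wheel about 1.37 turns anticlockwise, then let go and backed away. The robot did not touch the gauge.

**Alignment:** after release, triangulating both tips gave about 0.3 mm of offset along the scale, against the 10 mm allowed. The zoomed top and side views agree to about 1 mm. The two cameras' sight lines missed each other by about 2 mm, close to their stated calibration.

**Clearance, force and time:** the gripper was open and clear of everything, with the wrist force back to about zero. Readings at the end of each move stayed under about 20 N. The last reading was 9.4 s on the robot's clock, out of 42 s.

No check failed. I did not measure the gauge's speed directly. The hand-in gave no verdict.

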